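# Wedge the loose foot of a rocking butcher's block

### The arm

A 6-joint arm with a two-finger parallel gripper is mounted at the origin on a cart in front of the work surface, level with it; the furniture and walls round the work are solid. World frame = base frame: x ahead of the robot, y to its left, z up, the work surface at z = 0. Lengths are in mm, angles in degrees, forces in N, time in s.
With the tool pointing down it reaches from about 400 to 825 mm from the base axis. Payload 7 kg.
Tool frame: the origin (TCP) lies at the very end of the fingers, on their centre line; the grasp point (between the pads) lies grip_point_offset behind it (grip_point_offset is the distance from the TCP to the grasp point, in mm); z points along the fingers, y is the line along which they close (so a half turn about z gives the same grasp; the last joint's range is limited). The gripper opens to 85 mm and grips with 20 to 120 N. Pads are 22 mm wide; open, the fingers measure 114 mm over their backs; the gripper's body (76 mm by 85 mm) begins 54 mm behind the grasp point. The pads swing forward as they close: fully open they stand 13 mm farther back than shut.
Start: joints at [83.027, 20.546, 0.682, 0, -70.136, -16.507], TCP at [268.943, 619.084, 231.302] pointing down, gripper open.
Joint ranges: [-176.03, 176.03], [-82.01, 121.73], [-58.28, 71.71], [-173.87, 95.51], [-174.79, -0.11], [-173.66, 173.66]. Speed limits (degrees/s): [136.94, 136.94, 172.46, 180, 180, 180].

### API

Orientations are given as a 3x3 rotation matrix whose columns are the frame's x, y, z axes.
In Python, from workcell import observe, read_camera, calibration, hand_in, grip_point_offset gives the robot as it stands.
- The arm moves only by the tool servo_tool, never from a script. Its argument "rows" is a list of rows, each a list of 3 entries, a list of its own where there are three numbers: the finger opening in mm, from 0 to 85.4, then the shift along the tool's x, y, z in mm, then the turn about the tool's z in degrees. In form: [[fingers, [x, y, z], spin], ...]. A call has 1 to 5 rows; each row shifts and turns the commanded pose from where the row before left it, along the tool's axes as they then stand; what a row does not reach is not made up. A row lasts 1/12 s, in which the tool goes at most 41.7 mm and 7.16 degrees, less where a joint would pass 70% of its speed; a pose out of reach is approached as far as the arm can. A call is refused whole if a number of a shift passes 41.7 or a number of a turn 7.16, either way. A call with a gripper value outside its range is refused whole. The fingers move at their own pace and stop on an object; "grip_force" is the grip in N (left out, the last holds). Time passes only in rows, so rows that do not move let the fingers close. It gives the time, the measured TCP pose, the force, the opening and the grip force at its end, in the units of the state.
- observe(): the state, without advancing time (a new reading comes with each control period).
- read_camera(name): name is "scene" or "top" or "wrist"; returns the picture (480x640x3 uint8, red, green, blue); there is no depth.
- calibration(name): a dict with "camera_matrix" (3x3 intrinsics, pixels), "R" (3x3) and "t" (3): a world point X has camera coordinates R X + t; the wrist camera has in their place "T_tool_cam" (4x4, takes a point from camera to tool coordinates, whose origin is the TCP and whose axes are the flange's). Camera axes: x right, y down, z forward; pixel columns grow to the right and rows downward; lengths in mm; the calibration is good to about 2 mm. A picture is of the moment at which its call begins: read the wrist's pose just before it. calibration takes no time and is no camera call.
- hand_in(): hands the job in; it is judged then, once.
The state is a dict: "t": time; "qpos": joint angles; "joint_vel": joint speeds; "joint_torque": joint torques, N m; "position": TCP position; "eef_rot": TCP orientation; "ft_force": force on the tool from outside, world axes, zero at the start; "moment": the same for the moment, N m; "finger_gap": opening from 0.0 (shut) to 1.0 (fully open); "finger_force": force on a finger pad.
Only numpy, scipy, OpenCV 4.12 (cv2) and the standard library are available. Lean on these libraries where they do the work, as an engineer would, in place of code of your own. Each camera call takes 0.05 s, during which the arm holds its last target. There are 200 camera calls.

### The job

The heavy butcher's block rocks because one of the three rubber feet along its front edge no longer reaches the worktop. Find out which by sliding the thin end of the beech wedge in from the front under one foot after another: where it jams at once, do not force it but try the next foot. Under the foot that is clear, slide it on until it stays snug when let go, so that the middle of the foot bears on the wedge, and leave it there lying flat and square to the block, with the lemon, the salt shaker and the teaspoon left where they are.

Things in the scene. Friction and masses are not known exactly. Their poses are not given: they have to be found in the camera images.
- block: Butcher's block of glued staves, 300 mm long (y axis, to the robot's left), 170 mm deep (x axis, away from the robot; front edge at x = -85 mm), 38 mm thick, too heavy to shift or lift. Wall cupboards hang over its back half, 0.46 m above the worktop. Origin: under its centre, 0 to 2.5 mm above the worktop; its underside is 14 mm, its top 52 mm above the origin.
- foot_a: One of three round, slightly soft rubber feet, 28 mm across, in a row 105 mm apart under the block's front edge, centres 30 mm behind it; a, b, c stand in any order. Origin: centre of its top, at the block's underside; x axis as the block's. Two feet stand on the worktop (the wedge stops dead against them); one, not known which, ends 4.5 to 7 mm above it.
- foot_b: One of three round, slightly soft rubber feet, 28 mm across, in a row 105 mm apart under the block's front edge, centres 30 mm behind it; a, b, c stand in any order. Origin: centre of its top, at the block's underside; x axis as the block's. Two feet stand on the worktop (the wedge stops dead against them); one, not known which, ends 4.5 to 7 mm above it.
- foot_c: One of three round, slightly soft rubber feet, 28 mm across, in a row 105 mm apart under the block's front edge, centres 30 mm behind it; a, b, c stand in any order. Origin: centre of its top, at the block's underside; x axis as the block's. Two feet stand on the worktop (the wedge stops dead against them); one, not known which, ends 4.5 to 7 mm above it.
- wedge: Loose beech wedge lying flat, 120 x 30 mm, about 60 g. Its x axis points to the thin end; the underside is flat (z = 0). From x = 0 to 80 mm it is a straight ramp, 10 mm thick at x = 0, 2 mm at the nose (x = 80 mm); from x = 0 back to -40 mm it is a finger grip 26 mm high with upright sides 30 mm apart across y. Origin: on the underside, on the centre line, where ramp and grip meet.
- wedge_nose (a point): Middle of the wedge's thin edge, on its underside (x = 80 mm of the wedge).
- wedge_grip (a point): Centre of the wedge's finger grip, 13 mm above its underside (x = -20 mm of the wedge).
- lemon: Lemon lying on the back part of the block, about 71 x 53 x 51 mm; origin under its middle. Not to be touched.
- salt_shaker: Small salt shaker standing on the back part of the block, 44 mm across, 90 mm high; origin under its middle. Not to be touched.
- teaspoon: Teaspoon lying on the worktop to the right of the block, 130 x 26 x 11 mm; origin under its middle. Not to be touched.

How it is judged:
By the outcome, as a careful person would: the job done as asked, in the order asked, and still so for the second after the job is handed in, with the robot touching nothing.
It also fails if it takes over 66 s, if anything falls off the work surface, if the arm or the gripper's body presses on something with over 40 N, if the wrist force passes 120 N, or if a joint passes its speed limit or range.

## Working session

There is one attempt and no reset: what is moved stays moved. The work goes in short steps, Python scripts to look and compute and a tool call to move; the robot and the scene stay as the last step left them, time stands still between calls to the robot, and variables do not carry over. Pictures are saved under pics/ and viewed, at most 10 in all, crops included, and the job is handed in when it is done.

Besides the shell and the picture viewer there is one more tool, called after "Request:" as name(argument=value, ...), one argument or row to a line, values as JSON. servo_tool: Moves the arm, as the interface text tells. Its arguments: {"type":"object","properties":{"rows":{"type":"array","items":{"type":"array"}},"grip_force":{"type":"number"}},"required":["rows"]}

```bash
mkdir -p pics; python3 - <<'E'
from workcell import *
import cv2, numpy as np
o=observe(); print({k:np.round(v,3).tolist() for k,v in o.items()}); print(grip_point_offset if not callable(grip_point_offset) else grip_point_offset())
for n in ['scene','top']:
    im=read_camera(n); cv2.imwrite(f'pics/{n}0.png',im[:,:,::-1])
for n in ['scene','top','wrist']: print(n,{k:np.round(v,4).tolist() for k,v in calibration(n).items()})
E
```

```text
{'t': 0.0, 'qpos': [83.026, 20.589, 0.635, -0.022, -70.136, -16.505], 'joint_vel': [-0.033, -0.009, 0.047, -0.044, 0.021, -0.032], 'joint_torque': [-0.001, -58.332, 29.341, 6.937, -0.006, -0.0], 'position': [268.771, 618.659, 230.39], 'eef_rot': [[0.917, -0.399, -0.001], [-0.399, -0.917, -0.002], [0.0, 0.002, -1.0]], 'ft_force': [-0.916, -0.804, -0.187], 'moment': [-0.004, -0.009, 0.027], 'finger_force': 0.0, 'finger_gap': 1.001}
18.700000000000003
scene {'camera_matrix': [[453.2894, 0.0, 326.1639], [0.0, 453.2894, 246.352], [0.0, 0.0, 1.0]], 'R': [[-0.2937, -0.9559, -0.0063], [-0.5993, 0.1892, -0.7778], [0.7447, -0.2246, -0.6285]], 't': [-95.6647, 424.5613, 422.3558]}
top {'camera_matrix': [[456.1551, 0.0, 319.6417], [0.0, 456.1551, 234.3916], [0.0, 0.0, 1.0]], 'R': [[0.0131, -0.9999, -0.0022], [-0.9782, -0.0124, -0.2073], [0.2072, 0.0048, -0.9783]], 't': [-260.8824, 539.2394, 789.1866]}
wrist {'camera_matrix': [[359.3, 0.0, 322.7167], [0.0, 359.3, 239.0547], [0.0, 0.0, 1.0]], 'T_tool_cam': [[0.0005, -0.9604, -0.2785, 70.4186], [1.0, 0.0004, 0.0005, -0.825], [-0.0004, -0.2785, 0.9604, -141.6396], [0.0, 0.0, 0.0, 1.0]]}
```

View pics/scene0.png

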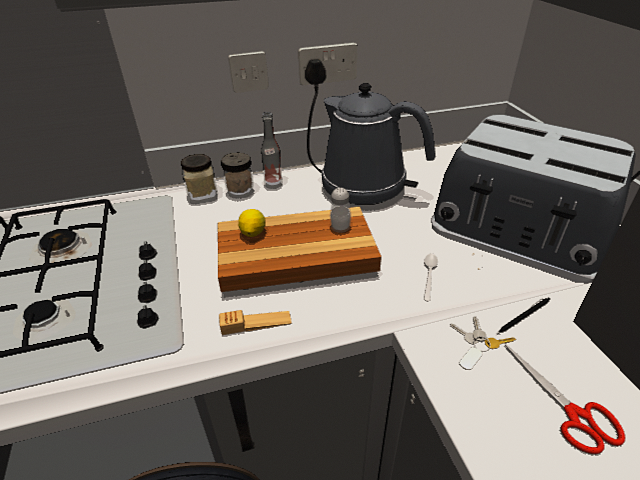

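View pics/top0.png

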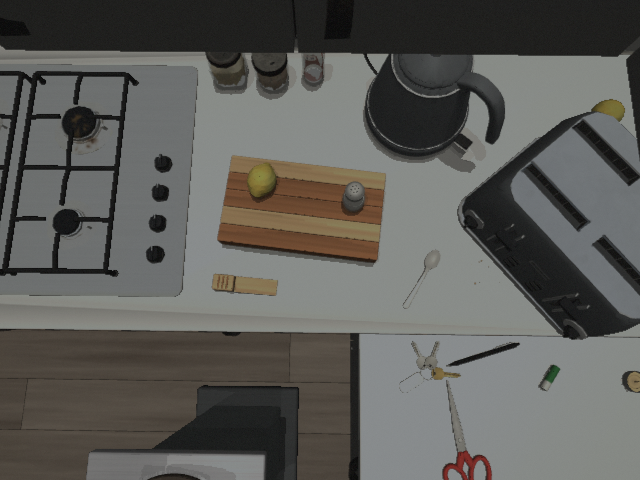

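The scene shows the block with its front edge running roughly from (219,288) to (380,272). The wedge's grip is at (232,322) and its nose at (291,318). In the top view the block's front corners are at (220,243) and (378,261), and the wedge spans (213,283) to (277,287). I'll zoom in for measuring.

```bash
cat >h.py <<'E'
from workcell import *
import cv2, numpy as np
def pix2plane(n,uv,z):
    c=calibration(n);K,R,t=map(np.array,(c['camera_matrix'],c['R'],c['t']))
    C=-R.T@t; d=R.T@np.linalg.solve(K,[uv[0],uv[1],1.]); return C+d*(z-C[2])/d[2]
def proj(n,X):
    c=calibration(n);K,R,t=map(np.array,(c['camera_matrix'],c['R'],c['t']))
    p=K@(R@np.array(X)+t); return p[:2]/p[2]
def wristpose():
    o=observe();c=calibration('wrist');T=np.eye(4);T[:3,:3]=o['eef_rot'];T[:3,3]=o['position']
    return T@np.array(c['T_tool_cam']),np.array(c['camera_matrix'])
def wpix(WK,uv,z):
    W,K=WK; d=W[:3,:3]@np.linalg.solve(K,[uv[0],uv[1],1.]);C=W[:3,3]; return C+d*(z-C[2])/d[2]
def wproj(WK,X):
    W,K=WK; p=K@(W[:3,:3].T@(np.array(X)-W[:3,3])); return p[:2]/p[2]
E
python3 - <<'E'
from h import *
a=cv2.imread('pics/top0.png')[145:305,200:400]; cv2.imwrite('pics/z1.png',cv2.resize(a,None,fx=3.75,fy=3.75,interpolation=cv2.INTER_CUBIC))
for u,z in [((220,243),53),((378,261),53),((385,174),53),((232,156),53),((213,274),26),((213,291),26),((277,280),2),((277,294),2)]: print(u,pix2plane('top',u,z).round(1))
E
```

```text
(220, 243) [524.6 -69.4  53. ]
(378, 261) [ 494.6 -361.8   53. ]
(385, 174) [ 662.9 -377.4   53. ]
(232, 156) [695.9 -82.6  53. ]
(213, 274) [470.  -53.5  26. ]
(213, 291) [438.1 -55.5  26. ]
(277, 280) [ 462.8 -172.4    2. ]
(277, 294) [ 435.9 -173.2    2. ]
```

View pics/z1.png

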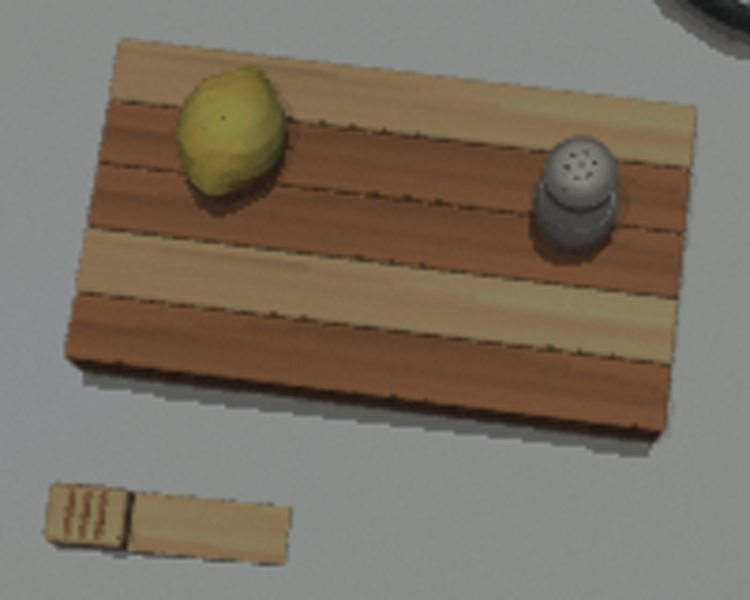

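Zoomed corners, in crop pixels:
- **Block top:** (67,357), (662,432), (696,106), (119,40).
- **Grip top:** (48,485), (131,493), (127,550), (45,543).
- **Nose:** (291,508), (287,564).

I'll fit the poses to these.

```bash
cat >>h.py <<'E'
from scipy.optimize import least_squares
def fit(projf,pts,uv,x0):
    pts=np.array(pts,float)
    def w(p):
        c,s=np.cos(p[2]),np.sin(p[2]); return np.c_[p[0]+c*pts[:,0]-s*pts[:,1],p[1]+s*pts[:,0]+c*pts[:,1],pts[:,2]]
    r=least_squares(lambda p:np.concatenate([projf(X)-u for X,u in zip(w(p),uv)]),x0)
    return r.x[:2].round(1),np.degrees(r.x[2]).round(2),np.sqrt(np.mean(r.fun**2)).round(2)
E
python3 - <<'E'
from h import *
f=lambda l:np.array(l)/3.75+[200,145]
P=lambda X:proj('top',X)
print(fit(P,[(-85,150,53),(-85,-150,53),(85,-150,53),(85,150,53)],f([(67,357),(662,432),(696,106),(119,40)]),[590,-220,-.1]))
# wedge x along -y: left side (y=+15) faces +x world (up)
print(fit(P,[(-40,15,26),(0,15,26),(0,-15,26),(-40,-15,26),(80,15,1),(80,-15,1)],f([(48,485),(131,493),(127,550),(45,543),(291,508),(287,564)]),[450,-90,-1.6]))
E
```

```text
(array([ 596.8, -221.2]), np.float64(-6.34), np.float64(0.69))
(array([452.1, -93.8]), np.float64(-93.15), np.float64(0.48))
```

Request:
servo_tool(
  rows=[
    [60,[24,31,0],0],
    [60,[24,31,0],0],
    [60,[24,31,0],0],
    [60,[24,31,0],0],
    [60,[24,31,0],0],
  ],
)

```text
t: 0.52
position: [317.2, 427.0, 230.8]
eef_rot: [[0.917, -0.398, -0.0], [-0.398, -0.917, -0.001], [0.0, 0.001, -1.0]]
ft_force: [0.5, -0.8, 0.5]
finger_gap: 0.702
finger_force: 0.0
```

Request:
servo_tool(
  rows=[
    [60,[24,31,0],0],
    [60,[24,31,0],0],
    [60,[24,31,0],0],
    [60,[24,31,0],0],
    [60,[24,31,0],0],
  ],
)

```text
t: 0.93
position: [365.4, 237.1, 231.2]
eef_rot: [[0.917, -0.398, -0.0], [-0.398, -0.917, 0.0], [-0.0, -0.0, -1.0]]
ft_force: [0.9, -0.5, 0.3]
finger_gap: 0.702
finger_force: 0.0
```

Request:
servo_tool(
  rows=[
    [60,[24,31,0],0],
    [60,[24,31,0],0],
    [60,[24,31,0],0],
    [60,[24,31,0],0],
    [60,[24,31,0],0],
  ],
)

```text
t: 1.35
position: [413.6, 47.3, 231.5]
eef_rot: [[0.917, -0.398, 0.001], [-0.398, -0.917, 0.001], [0.0, -0.001, -1.0]]
ft_force: [1.5, 1.0, 0.0]
finger_gap: 0.701
finger_force: 0.0
```

Request:
servo_tool(
  rows=[
    [60,[24,31,0],0],
    [60,[24,31,0],0],
    [60,[24,31,0],0],
    [60,[0,0,0],7],
    [60,[0,0,0],7],
  ],
)

```text
t: 1.77
position: [442.5, -67.5, 230.8]
eef_rot: [[0.788, -0.616, -0.001], [-0.616, -0.788, -0.0], [-0.001, 0.001, -1.0]]
ft_force: [-0.4, 0.6, -0.8]
finger_gap: 0.7
finger_force: 0.0
```

Request:
servo_tool(
  rows=[
    [60,[0,0,0],7],
    [60,[0,0,0],7],
    [60,[0,0,0],7],
    [60,[0,0,0],7],
    [60,[0,0,0],7],
  ],
)

```text
t: 2.18
position: [442.5, -64.9, 231.0]
eef_rot: [[0.295, -0.956, -0.001], [-0.956, -0.295, 0.0], [-0.0, 0.001, -1.0]]
ft_force: [0.5, 0.2, -0.3]
finger_gap: 0.705
finger_force: 0.0
```

Request:
servo_tool(
  rows=[
    [60,[0,0,0],7],
    [60,[0,0,0],7],
    [60,[0,0,0],7],
    [60,[0,0,0],0],
    [60,[0,0,0],0],
  ],
)

```text
t: 2.6
position: [442.6, -64.9, 231.1]
eef_rot: [[-0.057, -0.998, -0.0], [-0.998, 0.057, 0.0], [0.0, 0.0, -1.0]]
ft_force: [-0.4, -0.2, 0.2]
finger_gap: 0.7
finger_force: 0.0
```

```bash
python3 - <<'E'
from h import *
WK=wristpose(); np.savez('w1.npz',W=WK[0],K=WK[1]); im=read_camera('wrist'); cv2.imwrite('pics/w1.png',im[:,:,::-1])
c,s=np.cos(np.radians(-93.15)),np.sin(np.radians(-93.15))
for p in [(-40,15,26),(0,15,26),(0,-15,26),(-40,-15,26),(80,15,1),(80,-15,1)]: print(p,wproj(WK,(452.1+c*p[0]-s*p[1],-93.8+s*p[0]+c*p[1],p[2])).round())
E
```

```text
(-40, 15, 26) [296. 221.]
(0, 15, 26) [295. 180.]
(0, -15, 26) [327. 180.]
(-40, -15, 26) [327. 221.]
(80, 15, 1) [295.  93.]
(80, -15, 1) [326.  93.]
```

View pics/w1.png

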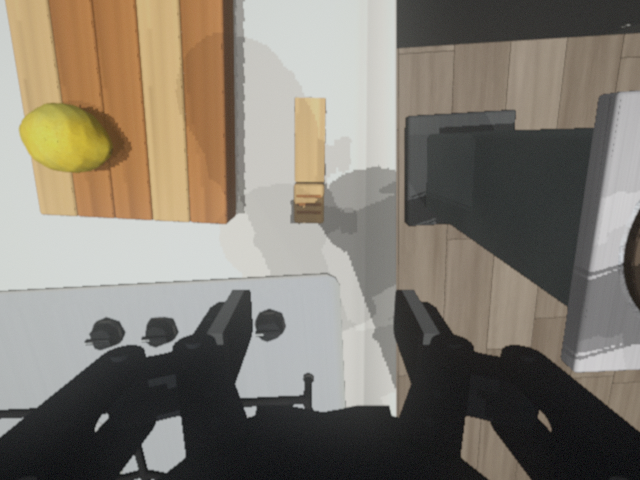

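Wrist view: grip back corners at (292,221) and (324,222), nose corners at (294,97) and (326,97). That agrees with the fit to about 2 mm. Next I'll descend and grasp.

Request:
servo_tool(
  rows=[
    [50,[7,-12,30],0],
    [50,[0,0,38],0],
    [50,[0,0,38],0],
    [50,[0,0,38],0],
    [50,[0,0,38],0],
  ],
)

```text
t: 3.07
position: [454.4, -72.6, 48.1]
eef_rot: [[-0.057, -0.998, 0.001], [-0.998, 0.057, 0.0], [-0.0, -0.001, -1.0]]
ft_force: [0.5, 0.2, 0.1]
finger_gap: 0.585
finger_force: 0.0
```

Request:
servo_tool(
  rows=[
    [50,[0,0,25],0],
    [50,[0,0,12],0],
    [50,[0,0,5],0],
    [50,[0,0,0],0],
    [50,[0,0,0],0],
  ],
)

```text
t: 3.48
position: [454.9, -72.5, 7.8]
eef_rot: [[-0.059, -0.998, 0.0], [-0.998, 0.059, -0.0], [0.0, -0.0, -1.0]]
ft_force: [0.0, -0.4, -0.8]
finger_gap: 0.584
finger_force: 0.0
```

```bash
python3 - <<'E'
from h import *
d=np.load('w1.npz');WK=(d['W'],d['K'])
P=lambda X:wproj(WK,X)
print(fit(P,[(0,15,26),(0,-15,26),(-40,-15,26),(-40,15,26),(80,15,1),(80,-15,1)],[(294,183),(324,183),(324,222),(292,221),(294,97),(326,97)],[452,-94,-1.6]))
print(wpix(WK,(228,223),53),wpix(WK,(41,214),53))
o=observe(); print(o['position'],grip_point_offset() if callable(grip_point_offset) else 'const')
E
```

```text
(array([454.6, -91.6]), np.float64(-94.25), np.float64(0.94))
[529.38517023 -62.32456513  53.        ] [697.72388118 -80.27338422  53.        ]
[454.92205549 -72.45345536   7.77639121] const
```

Request:
servo_tool(
  rows=[
    [50,[0,0,4],0],
    [30,[0,0,0],0],
    [20,[0,0,0],0],
    [20,[0,0,0],0],
    [20,[0,0,0],0],
  ],
  grip_force=50,
)

```text
t: 3.9
position: [455.1, -72.4, 4.2]
eef_rot: [[-0.06, -0.998, 0.002], [-0.998, 0.06, 0.0], [-0.0, -0.002, -1.0]]
ft_force: [-0.9, 0.4, 5.9]
finger_gap: 0.34
finger_force: 50.0
```

Request:
servo_tool(
  rows=[
    [20,[0,0,0],0],
    [20,[0,0,0],0],
    [20,[0,0,0],0],
  ],
)

```text
t: 4.15
position: [455.1, -72.4, 4.2]
eef_rot: [[-0.06, -0.998, 0.002], [-0.998, 0.06, 0.0], [-0.0, -0.002, -1.0]]
ft_force: [-1.5, 1.2, 7.2]
finger_gap: 0.339
finger_force: 50.0
```

Request:
servo_tool(
  rows=[
    [20,[0,0,-20],0],
    [20,[0,0,-40],0],
    [20,[26,34,-20],0],
    [20,[0,0,0],-7],
    [20,[0,0,0],-7],
  ],
)

```text
t: 4.57
position: [422.7, -94.0, 82.8]
eef_rot: [[0.187, -0.982, 0.004], [-0.982, -0.187, 0.001], [-0.0, -0.004, -1.0]]
ft_force: [0.5, 0.2, 0.1]
finger_gap: 0.339
finger_force: 49.6
```

Request:
servo_tool(
  rows=[
    [20,[0,0,0],-7],
    [20,[0,0,0],-7],
    [20,[0,0,0],-7],
    [20,[0,0,0],-7],
    [20,[0,0,0],-7],
  ],
)

```text
t: 4.98
position: [423.0, -93.6, 81.3]
eef_rot: [[0.718, -0.696, 0.001], [-0.696, -0.718, 0.0], [0.0, -0.001, -1.0]]
ft_force: [-0.0, 0.5, -1.1]
finger_gap: 0.339
finger_force: 49.6
```

Request:
servo_tool(
  rows=[
    [20,[0,0,0],-7],
    [20,[0,0,0],-7],
    [20,[0,0,0],-7],
    [20,[0,0,0],-7],
    [20,[0,0,0],-7],
  ],
)

```text
t: 5.4
position: [423.0, -93.6, 81.2]
eef_rot: [[0.987, -0.159, 0.001], [-0.159, -0.987, 0.0], [0.0, -0.0, -1.0]]
ft_force: [-0.3, 0.2, -0.2]
finger_gap: 0.339
finger_force: 49.6
```

Request:
servo_tool(
  rows=[
    [20,[0,0,0],-3.2],
    [20,[0,0,0],0],
    [20,[0,0,0],0],
  ],
)

```text
t: 5.65
position: [423.1, -93.6, 81.2]
eef_rot: [[0.994, -0.112, 0.0], [-0.112, -0.994, 0.0], [0.0, -0.0, -1.0]]
ft_force: [-1.0, 0.4, 0.4]
finger_gap: 0.338
finger_force: 49.6
```

```bash
python3 - <<'E'
from h import *
WK=wristpose(); np.savez('w2.npz',W=WK[0],K=WK[1]); im=read_camera('wrist'); cv2.imwrite('pics/w2.png',im[:,:,::-1]); print(observe()['position'])
E
```

```text
[423.05556887 -93.59349328  81.11605515]
```

View pics/w2.png

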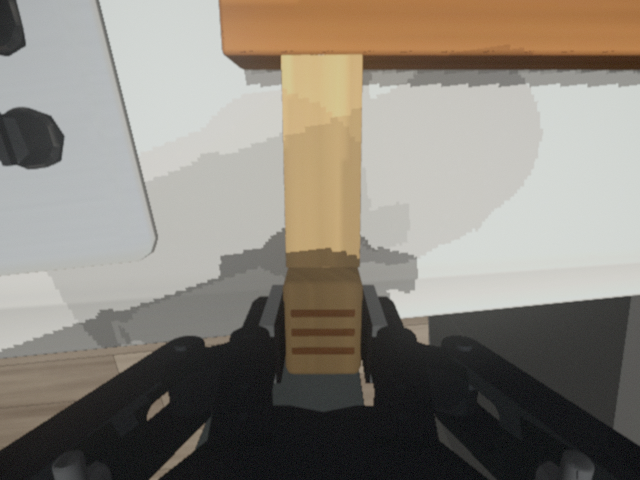

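The wedge is held square, with its nose at (282–362, 54). The block's top-left front corner is at about (222,52).

```bash
python3 - <<'E'
from h import *
d=np.load('w2.npz');WK=(d['W'],d['K'])
n=wpix(WK,(322,54),78.5);R=WK[0]
print('nose',n,'in tool xy',(n-[423.06,-93.59,0])@np.array([[.994,.112,0],[-.112,.994,0],[0,0,1]]).T if 0 else np.hypot(*(n[:2]-[423.06,-93.59])))
l=wpix(WK,(222,52),53.5); r=wpix(WK,(630,53),53.5); print('corner',l,r,np.degrees(np.arctan2(*(l-r)[:2])))
E
```

```text
nose [ 521.50319474 -103.53515766   78.5       ] in tool xy 98.94427093707462
corner [531.88471209 -61.74908499  53.5       ] [ 512.17644737 -234.69903657   53.5       ] 6.501016037350858
```

Request:
servo_tool(
  rows=[
    [20,[-6,2.4,0],0],
    [20,[0,0,35],0],
    [20,[0,0,30],0],
    [20,[0,0,8],0],
    [20,[0,0,2],0],
  ],
)

```text
t: 6.12
position: [414.9, -95.8, 4.6]
eef_rot: [[0.994, -0.11, -0.005], [-0.11, -0.994, -0.001], [-0.005, 0.002, -1.0]]
ft_force: [-0.2, 0.6, 0.4]
finger_gap: 0.344
finger_force: 49.8
```

Request:
servo_tool(
  rows=[
    [20,[0,0,0],0],
    [20,[6,0,0],0],
    [20,[6,0,0],0],
    [20,[5,0,0],0],
    [20,[3,0,0],0],
  ],
)

```text
t: 6.53
position: [438.6, -97.4, 6.9]
eef_rot: [[0.994, -0.109, 0.002], [-0.109, -0.994, 0.0], [0.002, -0.001, -1.0]]
ft_force: [-0.7, 0.1, -0.8]
finger_gap: 0.339
finger_force: 49.6
```

Request:
servo_tool(
  rows=[
    [20,[0,0,1.5],0],
    [20,[0,0,0.5],0],
    [20,[1,0,0],0],
    [20,[1,0,0],0],
  ],
)

```text
t: 6.87
position: [437.5, -97.8, 4.2]
eef_rot: [[0.994, -0.11, -0.002], [-0.11, -0.994, -0.0], [-0.002, 0.0, -1.0]]
ft_force: [-7.6, 3.1, 13.7]
finger_gap: 0.341
finger_force: 51.4
```

Request:
servo_tool(
  rows=[
    [20,[0,0,-0.7],0],
    [20,[0,0,0],0],
  ],
)

```text
t: 7.03
position: [438.5, -97.8, 4.7]
eef_rot: [[0.994, -0.109, 0.0], [-0.109, -0.994, 0.0], [0.0, -0.0, -1.0]]
ft_force: [0.3, 0.6, -0.7]
finger_gap: 0.341
finger_force: 49.6
```

Request:
servo_tool(
  rows=[
    [20,[1.5,0,0],0],
    [20,[1,0,0],0],
    [20,[0,0,0],0],
  ],
)

```text
t: 7.28
position: [441.5, -98.0, 4.6]
eef_rot: [[0.994, -0.109, 0.0], [-0.109, -0.994, -0.0], [0.0, 0.0, -1.0]]
ft_force: [-0.1, 0.9, -0.6]
finger_gap: 0.338
finger_force: 49.6
```

Request:
servo_tool(
  rows=[
    [20,[1.5,0,0],0],
    [20,[1,0,0],0],
    [20,[0,0,0],0],
  ],
)

```text
t: 7.53
position: [443.4, -98.4, 4.4]
eef_rot: [[0.994, -0.11, -0.001], [-0.11, -0.994, -0.0], [-0.001, 0.0, -1.0]]
ft_force: [-0.7, -0.3, -0.6]
finger_gap: 0.338
finger_force: 49.6
```

Request:
servo_tool(
  rows=[
    [20,[1.5,0,0],0],
    [20,[1,0,0],0],
    [20,[0,0,0],0],
  ],
)

```text
t: 7.78
position: [443.6, -98.7, 4.2]
eef_rot: [[0.994, -0.11, -0.005], [-0.11, -0.994, -0.0], [-0.004, 0.001, -1.0]]
ft_force: [-8.1, 5.3, 7.1]
finger_gap: 0.341
finger_force: 50.6
```

Request:
servo_tool(
  rows=[
    [20,[1,0,0],0],
    [20,[0,0,0],0],
  ],
)

```text
t: 7.95
position: [443.6, -98.8, 4.2]
eef_rot: [[0.994, -0.11, -0.006], [-0.11, -0.994, -0.0], [-0.006, 0.001, -1.0]]
ft_force: [-11.7, 6.6, 11.3]
finger_gap: 0.34
finger_force: 51.2
```

Left foot jams: the nose stops at the foot's front and force builds with no advance. I'll back out and move to the middle foot.

Request:
servo_tool(
  rows=[
    [20,[-12,0,-1],0],
    [20,[-16,0,-2],0],
    [20,[0,25,0],0],
    [20,[0,40,0],0],
    [20,[0,40,0],0],
  ],
)

```text
t: 8.37
position: [408.6, -200.4, 8.1]
eef_rot: [[0.994, -0.105, 0.002], [-0.105, -0.994, -0.0], [0.002, 0.0, -1.0]]
ft_force: [0.9, -0.5, 0.1]
finger_gap: 0.339
finger_force: 49.7
```

Request:
servo_tool(
  rows=[
    [20,[0,0,0],0],
    [20,[0,0,0],0],
  ],
)

```text
t: 8.53
position: [407.5, -202.0, 7.6]
eef_rot: [[0.993, -0.114, 0.0], [-0.114, -0.993, -0.0], [0.0, 0.0, -1.0]]
ft_force: [0.8, 0.4, -0.4]
finger_gap: 0.34
finger_force: 49.8
```

Request:
servo_tool(
  rows=[
    [20,[4,-1.5,1.5],0],
    [20,[5,0,1.4],0],
    [20,[5,0,0],0],
    [20,[4,0,0],0],
    [20,[2,0,0],0],
  ],
)

```text
t: 8.95
position: [429.3, -199.9, 4.8]
eef_rot: [[0.994, -0.107, 0.0], [-0.107, -0.994, -0.0], [0.0, 0.0, -1.0]]
ft_force: [0.8, 0.6, -0.3]
finger_gap: 0.343
finger_force: 49.8
```

Request:
servo_tool(
  rows=[
    [20,[1,0,0],0],
    [20,[0,0,0],0],
    [20,[0,0,0],0],
  ],
)

```text
t: 9.2
position: [428.8, -200.6, 4.7]
eef_rot: [[0.994, -0.109, -0.0], [-0.109, -0.994, 0.0], [-0.0, -0.0, -1.0]]
ft_force: [-0.3, 0.3, -0.4]
finger_gap: 0.337
finger_force: 49.8
```

Request:
servo_tool(
  rows=[
    [20,[1.5,1.2,0],0],
    [20,[1,0,0],0],
    [20,[0,0,0],0],
  ],
)

```text
t: 9.45
position: [431.5, -202.4, 4.8]
eef_rot: [[0.994, -0.11, 0.0], [-0.11, -0.994, -0.0], [0.0, 0.0, -1.0]]
ft_force: [-0.2, -0.2, -0.2]
finger_gap: 0.341
finger_force: 49.8
```

Request:
servo_tool(
  rows=[
    [20,[1,0,0],0],
    [20,[0,0,0],0],
  ],
)

```text
t: 9.62
position: [431.7, -202.4, 4.6]
eef_rot: [[0.994, -0.11, -0.001], [-0.11, -0.994, 0.0], [-0.001, -0.0, -1.0]]
ft_force: [-0.2, -1.0, -1.5]
finger_gap: 0.344
finger_force: 49.7
```

Request:
servo_tool(
  rows=[
    [20,[1.5,0,0],0],
    [20,[0.5,0,0],0],
    [20,[0,0,0],0],
  ],
)

```text
t: 9.87
position: [431.9, -202.5, 4.3]
eef_rot: [[0.994, -0.11, -0.004], [-0.11, -0.994, 0.0], [-0.004, -0.0, -1.0]]
ft_force: [-7.0, 1.0, 3.4]
finger_gap: 0.338
finger_force: 50.3
```

The middle foot jams in the same way, at the expected spot. Now the right foot.

Request:
servo_tool(
  rows=[
    [20,[-12,0,-1],0],
    [20,[-16,0,-2],0],
    [20,[0,25,0],0],
    [20,[0,40,0],0],
    [20,[0,40,0],0],
  ],
)

```text
t: 10.28
position: [395.2, -304.5, 8.4]
eef_rot: [[0.994, -0.106, 0.002], [-0.106, -0.994, -0.001], [0.002, 0.0, -1.0]]
ft_force: [1.4, -0.5, -0.5]
finger_gap: 0.335
finger_force: 49.8
```

Request:
servo_tool(
  rows=[
    [20,[0,0,0],0],
    [20,[0,0,0],0],
  ],
)

```text
t: 10.45
position: [394.2, -305.8, 7.7]
eef_rot: [[0.994, -0.114, 0.001], [-0.114, -0.994, -0.0], [0.001, 0.0, -1.0]]
ft_force: [-0.3, 0.3, -0.3]
finger_gap: 0.34
finger_force: 49.9
```

Request:
servo_tool(
  rows=[
    [20,[4,0,1.5],0],
    [20,[5,0,1.2],0],
    [20,[5,0,0],0],
    [20,[4,0,0],0],
    [20,[2,0,0],0],
  ],
)

```text
t: 10.87
position: [416.2, -305.5, 5.1]
eef_rot: [[0.994, -0.108, 0.0], [-0.108, -0.994, -0.0], [0.001, 0.0, -1.0]]
ft_force: [-0.5, -0.3, -0.2]
finger_gap: 0.338
finger_force: 49.9
```

Request:
servo_tool(
  rows=[
    [20,[0,0,0],0],
    [20,[0,0,0],0],
  ],
)

```text
t: 11.03
position: [415.0, -305.6, 5.0]
eef_rot: [[0.994, -0.109, -0.0], [-0.109, -0.994, 0.0], [-0.0, -0.0, -1.0]]
ft_force: [-0.0, -0.3, -0.9]
finger_gap: 0.342
finger_force: 49.9
```

Request:
servo_tool(
  rows=[
    [20,[2,0.6,0.3],0],
    [20,[2,0,0],0],
    [20,[0,0,0],0],
  ],
)

```text
t: 11.28
position: [419.1, -307.2, 4.8]
eef_rot: [[0.994, -0.109, 0.0], [-0.109, -0.994, -0.0], [0.0, 0.0, -1.0]]
ft_force: [-1.0, 0.6, -0.6]
finger_gap: 0.341
finger_force: 49.9
```

Request:
servo_tool(
  rows=[
    [20,[1.5,0,0],0],
    [20,[1,0,0],0],
    [20,[0,0,0],0],
  ],
)

```text
t: 11.53
position: [421.4, -307.5, 4.8]
eef_rot: [[0.994, -0.109, 0.0], [-0.109, -0.994, -0.0], [0.0, 0.0, -1.0]]
ft_force: [0.1, -0.2, 0.2]
finger_gap: 0.336
finger_force: 49.9
```

Request:
servo_tool(
  rows=[
    [20,[1.5,0,0],0],
    [20,[1.5,0,0],0],
    [20,[1,0,0],0],
    [20,[0,0,0],0],
  ],
)

```text
t: 11.87
position: [425.5, -307.9, 4.8]
eef_rot: [[0.994, -0.109, 0.0], [-0.109, -0.994, -0.0], [0.0, 0.0, -1.0]]
ft_force: [-0.9, 0.1, -0.4]
finger_gap: 0.336
finger_force: 49.9
```

Clear: the nose is past the foot's front with no force. I'll slide on.

Request:
servo_tool(
  rows=[
    [20,[4,0,0],0],
    [20,[4,0,0],0],
    [20,[4,0,0],0],
    [20,[3,0,0],0],
    [20,[0,0,0.2],0],
  ],
)

```text
t: 12.28
position: [441.0, -309.6, 4.6]
eef_rot: [[0.994, -0.109, 0.0], [-0.109, -0.994, -0.0], [0.001, 0.0, -1.0]]
ft_force: [0.8, 0.3, -0.5]
finger_gap: 0.34
finger_force: 49.9
```

Request:
servo_tool(
  rows=[
    [20,[1,0,0],0],
    [20,[1,0,0],0],
    [20,[1,0,0],0],
    [20,[0,0,0],0],
  ],
)

```text
t: 12.62
position: [443.2, -309.9, 4.6]
eef_rot: [[0.994, -0.109, 0.0], [-0.109, -0.994, -0.0], [0.0, 0.0, -1.0]]
ft_force: [0.2, -0.1, -0.9]
finger_gap: 0.339
finger_force: 49.9
```

Request:
servo_tool(
  rows=[
    [20,[1,0,0],0],
    [20,[1,0,0],0],
    [20,[1,0,0],0],
    [20,[1,0,0],0],
    [20,[0,0,0],0],
  ],
)

```text
t: 13.03
position: [447.3, -310.3, 4.6]
eef_rot: [[0.994, -0.109, 0.0], [-0.109, -0.994, -0.0], [0.0, 0.0, -1.0]]
ft_force: [0.4, -0.2, -1.2]
finger_gap: 0.344
finger_force: 49.9
```

Request:
servo_tool(
  rows=[
    [20,[1,0,0],0],
    [20,[1,0,0],0],
    [20,[1,0,0],0],
    [20,[1,0,0],0],
    [20,[0,0,0],0],
  ],
)

```text
t: 13.45
position: [451.3, -310.7, 4.5]
eef_rot: [[0.994, -0.109, 0.0], [-0.109, -0.994, -0.0], [0.0, 0.0, -1.0]]
ft_force: [0.6, 1.1, -0.8]
finger_gap: 0.335
finger_force: 49.9
```

Request:
servo_tool(
  rows=[
    [20,[1,0,0],0],
    [20,[1,0,0],0],
    [20,[1,0,0],0],
    [20,[1,0,0],0],
    [20,[0,0,0],0],
  ],
)

```text
t: 13.87
position: [455.3, -311.2, 4.6]
eef_rot: [[0.994, -0.109, 0.0], [-0.109, -0.994, -0.0], [0.0, 0.0, -1.0]]
ft_force: [0.6, -0.1, -0.8]
finger_gap: 0.342
finger_force: 49.9
```

Request:
servo_tool(
  rows=[
    [20,[1,0,0],0],
    [20,[1,0,0],0],
    [20,[1,0,0],0],
    [20,[1,0,0],0],
    [20,[0,0,0],0],
  ],
)

```text
t: 14.28
position: [459.2, -311.6, 4.6]
eef_rot: [[0.994, -0.109, 0.0], [-0.109, -0.994, -0.0], [0.0, 0.0, -1.0]]
ft_force: [0.5, -0.0, -0.1]
finger_gap: 0.337
finger_force: 49.9
```

Request:
servo_tool(
  rows=[
    [20,[1,0,0],0],
    [20,[1,0,0],0],
    [20,[1,0,0],0],
    [20,[0,0,0],0],
  ],
)

```text
t: 14.62
position: [462.0, -311.9, 4.5]
eef_rot: [[0.994, -0.109, -0.0], [-0.109, -0.994, 0.0], [-0.0, -0.0, -1.0]]
ft_force: [-0.2, -0.0, 0.8]
finger_gap: 0.336
finger_force: 49.9
```

Request:
servo_tool(
  rows=[
    [20,[1,0,0],0],
    [20,[1,0,0],0],
    [20,[1,0,0],0],
    [20,[0,0,0],0],
  ],
)

```text
t: 14.95
position: [464.4, -312.1, 4.3]
eef_rot: [[0.994, -0.11, -0.001], [-0.11, -0.994, 0.0], [-0.001, -0.0, -1.0]]
ft_force: [-2.4, 0.0, -0.7]
finger_gap: 0.337
finger_force: 49.9
```

Request:
servo_tool(
  rows=[
    [20,[1,0,0],0],
    [20,[1,0,0],0],
    [20,[0,0,0],0],
  ],
)

```text
t: 15.2
position: [465.2, -312.1, 4.3]
eef_rot: [[0.994, -0.11, -0.003], [-0.11, -0.994, 0.001], [-0.003, -0.001, -1.0]]
ft_force: [-6.0, 0.8, 2.8]
finger_gap: 0.341
finger_force: 50.3
```

Request:
servo_tool(
  rows=[
    [20,[1,0,0],0],
    [20,[1,0,0],0],
    [20,[1,0,0],0],
    [20,[0,0,0],0],
  ],
)

```text
t: 15.53
position: [465.7, -312.1, 4.3]
eef_rot: [[0.994, -0.11, -0.007], [-0.11, -0.994, 0.002], [-0.007, -0.001, -1.0]]
ft_force: [-12.3, 1.6, 10.4]
finger_gap: 0.337
finger_force: 51.3
```

Request:
servo_tool(
  rows=[
    [20,[1,0,0],0],
    [20,[1,0,0],0],
    [20,[1,0,0],0],
    [20,[0,0,0],0],
  ],
)

```text
t: 15.87
position: [466.1, -312.2, 4.2]
eef_rot: [[0.994, -0.111, -0.011], [-0.111, -0.994, 0.003], [-0.011, -0.002, -1.0]]
ft_force: [-20.6, 2.6, 18.0]
finger_gap: 0.341
finger_force: 52.3
```

Request:
servo_tool(
  rows=[
    [20,[1,0,0],0],
    [20,[1,0,0],0],
    [20,[0,0,0],0],
  ],
)

```text
t: 16.12
position: [466.6, -312.2, 4.2]
eef_rot: [[0.994, -0.111, -0.014], [-0.111, -0.994, 0.003], [-0.014, -0.002, -1.0]]
ft_force: [-25.0, 2.7, 22.3]
finger_gap: 0.342
finger_force: 52.9
```

Request:
servo_tool(
  rows=[
    [20,[-2,0,0],0],
    [20,[-2,0,0],0],
    [20,[-2,0,-0.3],0],
    [20,[0,0,0],0],
  ],
)

```text
t: 16.45
position: [466.6, -312.2, 4.2]
eef_rot: [[0.994, -0.11, -0.003], [-0.11, -0.994, 0.001], [-0.003, -0.001, -1.0]]
ft_force: [-7.1, 0.7, -0.3]
finger_gap: 0.34
finger_force: 50.9
```

Request:
servo_tool(
  rows=[
    [20,[-2,0,0],0],
    [20,[0,0,0],0],
    [34,[0,0,0],0],
    [44,[0,0,0],0],
    [46,[0,0,0],0],
  ],
  grip_force=20,
)

```text
t: 16.87
position: [468.5, -312.8, 5.6]
eef_rot: [[0.994, -0.109, 0.002], [-0.109, -0.994, -0.001], [0.003, 0.001, -1.0]]
ft_force: [0.2, -0.7, -0.4]
finger_gap: 0.54
finger_force: 0.0
```

Request:
servo_tool(
  rows=[
    [46,[0,0,0],0],
    [46,[0,0,-10],0],
    [46,[0,0,-25],0],
    [46,[0,0,-40],0],
    [46,[-10,0,-40],0],
  ],
)

```text
t: 17.28
position: [457.6, -311.5, 121.4]
eef_rot: [[0.994, -0.109, -0.001], [-0.109, -0.994, -0.0], [-0.001, 0.0, -1.0]]
ft_force: [1.3, -0.5, 0.8]
finger_gap: 0.536
finger_force: 0.0
```

Request:
servo_tool(
  rows=[
    [46,[-5,0,-30],0],
    [46,[0,0,0],0],
    [46,[0,0,0],0],
  ],
)

```text
t: 17.53
position: [453.3, -311.2, 153.4]
eef_rot: [[0.994, -0.109, 0.006], [-0.109, -0.994, -0.002], [0.006, 0.001, -1.0]]
ft_force: [-0.4, -0.2, -0.0]
finger_gap: 0.541
finger_force: 0.0
```

```bash
python3 - <<'E'
from h import *
WK=wristpose(); np.savez('w3.npz',W=WK[0],K=WK[1]); im=read_camera('wrist')[:,:,::-1]; s=read_camera('scene')[200:350,190:440,::-1]
cv2.imwrite('pics/w3.png',np.vstack([cv2.resize(im[:340],(600,319)),cv2.resize(s,(460,276),interpolation=cv2.INTER_CUBIC)[:, :].copy() if 0 else cv2.copyMakeBorder(cv2.resize(s,(460,276),interpolation=cv2.INTER_CUBIC),0,0,0,140,0)]))
cv2.imwrite('pics/w3full.png',im); print(observe()['position'],observe()['ft_force'])
E
```

```text
[ 451.85900947 -310.6169386   150.27051609] [-0.60975264  0.5031164  -0.38437905]
```

View pics/w3.png

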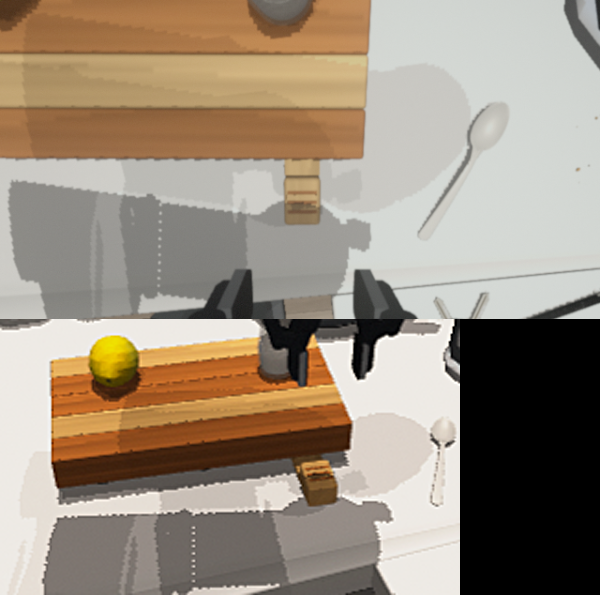

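The picture shows the wedge square under the right foot, with its grip about 20 px clear of the block front. The lemon, shaker and spoon look untouched. One numeric check on the result.

```bash
python3 - <<'E'
from h import *
d=np.load('w3.npz');WK=(d['W'],d['K']);k=640/600
P=lambda X:wproj(WK,X)
print(fit(P,[(0,15,26),(0,-15,26),(-40,15,26),(-40,-15,26)],np.array([(285,178),(319,178),(285,207),(319,207)])*k,[486,-314,-.1]))
a=wpix(WK,np.array((364,157))*k,53.5); b=wpix(WK,np.array((10,159))*k,53.5); print('FR corner',a,b,np.degrees(np.arctan2(*(b-a)[:2])))
for p in [(0,15,26),(0,-15,26),(-40,15,26),(-40,-15,26)]:
    th=np.radians(-6.3);c,s=np.cos(th),np.sin(th); print((wproj(WK,(486+c*p[0]-s*p[1],-314.3+s*p[0]+c*p[1],p[2]))/k).round())
E
```

```text
(array([ 492.5, -314.5]), np.float64(-6.27), np.float64(7.54))
FR corner [ 498.84120066 -359.2833691    53.5       ] [ 524.6987946  -110.37559448   53.5       ] 5.930854190964945
[284. 177.]
[321. 177.]
[285. 225.]
[321. 225.]
```

```bash
python3 -c "
from workcell import *
print(hand_in())"
```

```text
the job is handed in; nothing more can be done
None
```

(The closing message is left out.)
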